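# Check a motorcycle brake lever for stopping short of the grip

### The job

Check the brake lever on the handlebar clamped in the red vise: with the outside of the fingers, press it in towards the grip, without forcing it, until it comes up solid against its stop, keep it there for about a second, then back off clear of it so that it springs right out. Press it in against the stop a second time and finish still holding it there, fingers pressed on the lever, so that the gap left to the grip can be seen. Do not pinch the lever or reach round it, keep off the bar and grip, and leave everything else on the bench where it is.

Things in the scene. Friction and masses are not known exactly. Their poses are not given: they have to be found in the camera images.
- vise: Red bench vise, bolted down, holding a short handlebar level. Origin on the table surface right below the middle of the grip; z up. The bar runs along its y axis: free end of the grip towards -y, vise jaws (125 mm wide, tops at z 162 mm) centred 200 mm towards +y. The lever stands off the bar on the +x side, at the bar's height. The vise's screw handle points to -x and reaches x = -180 mm.
- handlebar: Steel bar 22 mm thick, axis at z = 150 mm above the vise's origin, with a black rubber grip 32 mm thick from y = -73 to +56 mm, and the brake clamp with a white reservoir at y = 70 to 109 mm (top 48 mm above the bar axis). Fixed to the vise; same origin and axes as the vise.
- lever_blade: Straight aluminium lever blade 12 mm thick, 16 mm high, 150 mm long, ball 20 mm in diameter at its free end; turns level about an upright pivot. Origin on the pivot, at mid height, which is the height of the bar axis (150 mm above the table); in the vise's frame the pivot lies at x = 50, y = 85 mm. Its own -y axis runs along the blade to the tip, its x axis points straight away from the bar (out of the outer face, the one to be pressed), z up. Turns with the joint.
- lever_press (a point): Point on the blade's outer face at mid height, 115 mm from the pivot: a good place to press, along the blade's -x direction. Moves with the lever (about 32 mm over the full travel); axes as lever_blade.
- lever_tip (a point): Centre of the ball at the blade's free end, 156 mm from the pivot. Moves with the lever.
- grip_mid (a point): Middle of the grip, on the bar's axis; axes as the vise. With the lever at its stop a gap of about 20 mm stays between blade and grip.
- brake_lever (a joint): Angle of the lever, rad: 0 = fully out (at rest), 0.28 = in against its solid stop. A return spring pushes it out: at lever_press it takes about 3 N to start it moving and 8 N just before the stop; beyond that the force rises steeply. When let go it springs back to 0.
- fluid_bottle: Standing yellow plastic bottle with a red cap, 56 mm diameter, 120 mm tall, loose; origin under its base. Leave alone.
- grease_tin: Standing green tin with a steel lid, 68 mm diameter, 60 mm tall, loose; origin under its base. Leave alone.
- bearing: Steel bearing ring lying flat, 60 mm diameter, 18 mm high, loose; origin under its centre. Leave alone.
- screwdriver: Screwdriver with a blue handle, 200 mm long, lying along its x axis, loose. Leave alone.
- wrench: Steel wrench, 180 mm long, lying along its x axis, loose. Leave alone.
- hammer: Hammer with a wooden handle, 260 mm long, lying along its x axis, loose. Leave alone.

How it is judged (in metres and radians):
On the way, in this order (a step that is already met when the one before it is completed fails the run):
1. the lever is pressed in against its stop by the fingers and kept there half a second (value of joint brake_lever above 0.262 rad and contact force between the fingers and lever_blade above 2 N), for 0.5 s.
2. the lever is let go and springs fully out (value of joint brake_lever below 0.02 rad and contact force between the fingers and lever_blade below 0.2 N), for 0.2 s.
3. the lever is pressed in against its stop again (all of step 1), for 0.2 s.
At the end, for the whole second after the job is handed in: The lever is held in at its stop (joint above 0.262 of 0.28 rad) by the fingers, which press on it with 2 to 40 N and do not touch the bar; every loose thing lies within 30 mm of where it started (all of step 3 and contact force between the fingers and lever_blade below 40 N and not (contact force between any of the fingers, the arm and handlebar above 1 N) and distance of each of fluid_bottle, grease_tin, bearing, screwdriver, wrench, hammer from where it was at the start of the episode below 0.03 m); the arm keeps its last pose, push and grip.
It fails at once if the lever is forced: pressed with more than 40 N (contact force between any of the fingers, the arm and lever_blade above 40 N).
It fails at once if the lever is pinched or reached round: pushed while the point between the finger pads is not on the outer side of the blade (contact force between the fingers and lever_blade above 0.5 N and x of the grasp point in the frame of lever_blade below 0 m).
It fails at once if the bar, grip or clamp is pushed or squeezed by the robot (over 3 N) (contact force between any of the fingers, the arm and handlebar above 3 N).
It fails at once if a loose thing on the bench is shifted or lifted by more than 30 mm (distance of any of fluid_bottle, grease_tin, bearing, screwdriver, wrench, hammer from where it was at the start of the episode above 0.03 m).
It also fails if it takes over 56 s, if anything falls off the work surface, if the arm or the gripper's body presses on something with over 40 N, if the wrist force passes 120 N, or if a joint passes its speed limit or range.

### The arm

A 6-joint arm with a two-finger parallel gripper is mounted at the origin on the work surface. World frame = base frame: x ahead of the robot, y to its left, z up, the work surface at z = 0. Lengths are in m, angles in degrees, forces in N, time in s.
With the tool pointing down it reaches from about 0.4 to 0.825 m from the base axis. Payload 7 kg.
Tool frame: the origin (TCP) lies at the centre of the arm's flange, where the gripper is bolted on; the fingertips stand 178 mm ahead of it and the grasp point (between the pads) lies 159 mm ahead of it (r.tips_ahead is the z of the fingertips in the tool frame, in m); z points along the fingers, y is the line along which they close (so a half turn about z gives the same grasp; the last joint's range is limited). The gripper opens to 88 mm and grips with 3 to 60 N. Pads are 19 mm wide; open, the fingers measure 130 mm over their backs; the gripper's body (78 mm by 193 mm) begins 47 mm behind the grasp point.
Start: joints at [-53.451, 20.546, 0.682, 0, -70.136, -16.507], TCP at [0.231, -0.634, 0.405] pointing down, gripper open.
Joint ranges: [-176.03, 176.03], [-82.01, 121.73], [-58.28, 71.71], [-173.87, 95.51], [-174.79, -0.11], [-173.66, 173.66]. Speed limits (degrees/s): [136.94, 136.94, 172.46, 180, 180, 180].

### API

Orientations are given as [roll, pitch, yaw] about the fixed x, y, z axes, in that order (R = Rz(yaw) Ry(pitch) Rx(roll)).
In Python, from plant import r gives the robot as it stands. The module is installed in compiled form; this text tells all that it offers.
- The arm moves only by the shell command python3 -m pendant 'ROWS' [FORCE]. ROWS is JSON, a list that holds one entry, the list of rows, each a list of 7 numbers: the shift along the tool's x, y, z in m, then the turn, a rotation vector about the tool's x, y, z in degrees, then the gripper command: -1 is shut, 1 is fully open, values between are in proportion. A call has 1 to 5 rows; each row is the pose to reach, as a shift and turn from the pose commanded when the call began, along the tool's axes at that moment; what a row does not reach only later rows make up. A row lasts 1/10 s, in which the tool goes at most 50 mm and 8.59 degrees, less where a joint would pass 70% of its speed; a pose out of reach is approached as far as the arm can. A call with a gripper value outside its range is refused whole. The fingers move at their own pace and stop on an object; FORCE is the grip in N (left out, the last holds). Time passes only in rows, so rows that repeat a pose let the fingers close. It gives the time, the measured TCP pose, the force, the opening and the grip force at its end, in the units of the state.
- r.get_state(): the state, without advancing time (a new reading comes with each control period).
- r.capture(name): name is "side" or "top" or "wrist"; returns the picture (384x512x3 uint8, red, green, blue); there is no depth.
- r.camera_params(name): a dict with "fx", "fy", "cx", "cy" (pixels), "R" (3x3) and "t" (3): a world point X has camera coordinates R X + t. Camera axes: x right, y down, z forward; pixel columns grow to the right and rows downward; lengths in m; the calibration is good to about 2 mm. A picture is of the moment at which its call begins: read the wrist's pose just before it. camera_params takes no time and is no camera call; for the wrist camera it gives the pose at the moment of the call.
- r.close_job(): hands the job in; it is judged then, once.
The state is a dict: "time_s": time; "joints": joint angles; "qd": joint speeds; "joint_torque": joint torques, N m; "tcp_pos": TCP position; "eef_rot": TCP orientation; "contact_force": force on the tool from outside, world axes, zero at the start; "moment": the same for the moment, N m; "gripper_width": finger opening in m; "gripper_force": force on a finger pad.
Only numpy, scipy, OpenCV 4.12 (cv2) and the standard library are available. Lean on these libraries where they do the work, as an engineer would, in place of code of your own. Each camera call takes 0.05 s, during which the arm holds its last target. There are 200 camera calls.

## Working session

There is one attempt and no reset: what is moved stays moved. The work goes in short steps, Python scripts to look and compute and a shell command to move; the robot and the scene stay as the last step left them, time stands still between calls to the robot, and variables do not carry over. Pictures are saved under pics/ and viewed, at most 10 in all, crops included, and the job is handed in when it is done.

```bash
mkdir -p pics; python3 - <<'E'
from plant import r
import cv2,numpy as np
a=r.capture("side");b=r.capture("top")
cv2.imwrite("pics/side.png",a[...,::-1]);cv2.imwrite("pics/top.png",b[...,::-1])
for n in("side","top","wrist"):
  print(n,{k:np.round(v,3).tolist() for k,v in r.camera_params(n).items()})
print(r.get_state())
E
```

```text
side {'fx': 393.772, 'fy': 393.772, 'cx': 253.554, 'cy': 190.781, 'R': [[-0.992, -0.129, -0.016], [-0.088, 0.752, -0.653], [0.096, -0.646, -0.757]], 't': [0.549, 0.254, 0.934]}
top {'fx': 459.205, 'fy': 459.205, 'cx': 258.079, 'cy': 193.579, 'R': [[-0.002, -1.0, -0.011], [-0.999, 0.003, -0.043], [0.043, 0.011, -0.999]], 't': [-0.168, 0.559, 1.17]}
wrist {'fx': 264.998, 'fy': 264.998, 'cx': 256.026, 'cy': 193.583, 'R': [[-0.343, 0.939, 0.001], [0.906, 0.33, 0.266], [0.25, 0.093, -0.964]], 't': [0.675, -0.034, 0.391]}
{'time_s': 0.1, 'joints': array([-5.34513670e+01,  2.05896816e+01,  6.40540093e-01, -1.72533614e-02,
       -7.01357666e+01, -1.65083815e+01]), 'qd': array([ 0.01765838, -0.13865828,  0.07904152,  0.07117082,  0.05773967,
       -0.00964108]), 'joint_torque': array([-1.37610648e-03, -5.84162450e+01,  2.93753779e+01,  7.01560378e+00,
        1.02209425e-02, -5.74838327e-05]), 'tcp_pos': array([ 0.23127372, -0.63397883,  0.40380268]), 'eef_rot': array([ 1.79913983e+02, -8.57779499e-03, -1.59965617e+02]), 'contact_force': array([ 0.12626364, -0.49284689,  0.79033188]), 'moment': array([0.01272665, 0.00887867, 0.0641982 ]), 'gripper_force': 0.0, 'gripper_width': 0.08776014236751209}
```

View pics/side.png

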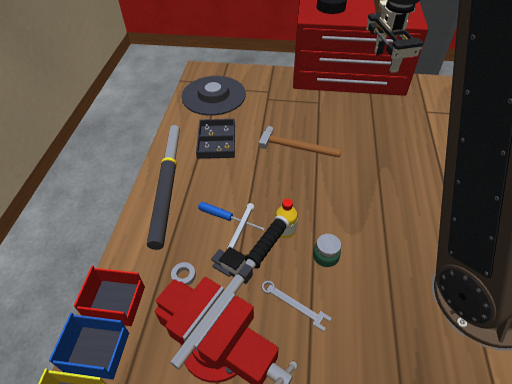

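View pics/top.png

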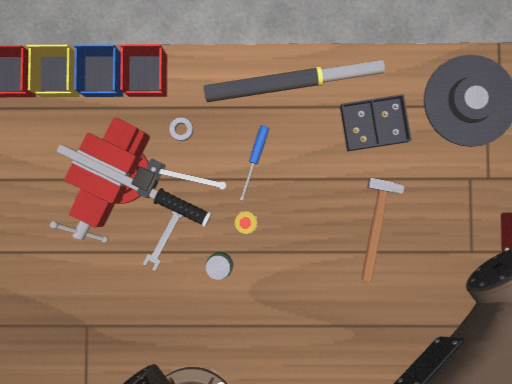

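The side view shows the bar with its grip near (270,240) and the lever tip at (250,206). In the top view the grip end is near (208,219), the lever ball at (223,186) and the pivot near (160,172). I'll zoom in on both.

```bash
python3 - <<'E'
import cv2
t=cv2.imread("pics/top.png")[130:250,40:260]; s=cv2.imread("pics/side.png")[185:305,170:340]
t=cv2.resize(t,None,fx=3.5,fy=3.5,interpolation=cv2.INTER_CUBIC)
cv2.imwrite("pics/tz.png",t)
cv2.imwrite("pics/sz.png",cv2.resize(s,None,fx=4,fy=4,interpolation=cv2.INTER_CUBIC))
E
```

```text
(no output)
```

View pics/tz.png

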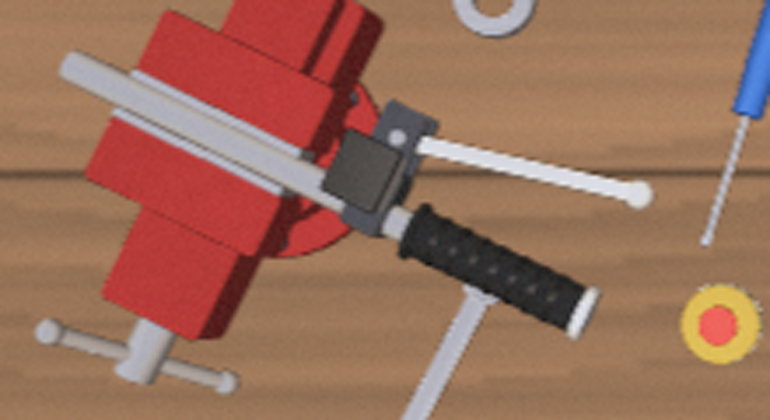

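View pics/sz.png

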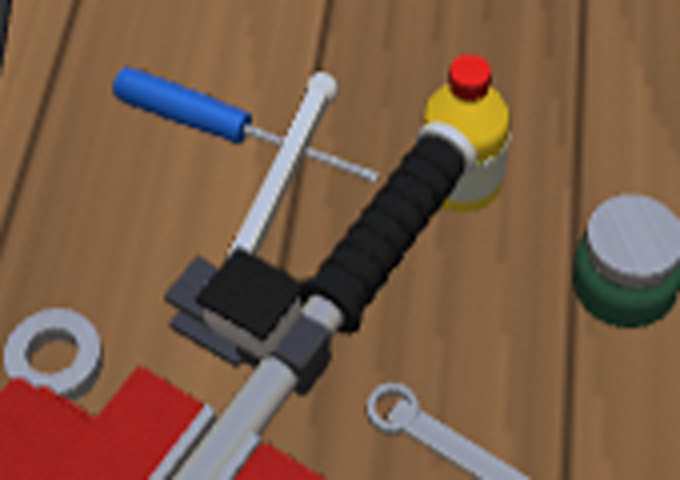

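```bash
cat > h.py <<'E'
import numpy as np
from plant import r
def ray(cam,uv,z):
    p=r.camera_params(cam);R=np.array(p["R"]);t=np.array(p["t"])
    d=R.T@np.array([(uv[0]-p["cx"])/p["fx"],(uv[1]-p["cy"])/p["fy"],1]);o=-R.T@t
    return o+d*(z-o[2])/d[2]
E
python3 - <<'E'
from h import *
T=lambda u,v:(u/3.5+40,v/3.5+130)
S=lambda u,v:(u/4+170,v/4+185)
for n,c,uv,z in [("tip","top",T(637,194),.15),("tip","side",S(321,87),.15),("pivot","top",T(397,137),.165),
 ("gripend","top",T(583,314),.15),("gripend","side",S(446,143),.15),("gripstart","top",T(412,232),.15),("barend","top",T(72,66),.15),
 ("bottle","top",T(717,325),.12)]:
    print(n,c,ray(c,uv,z).round(4))
g=ray("top",T(583,314),.15);b=ray("top",T(72,66),.15);tip=ray("top",T(637,194),.15);pv=ray("top",T(397,137),.165)
y=(b-g)[:2];y/=np.linalg.norm(y);x=np.array([y[1],-y[0]])
print("bar yaw",np.degrees(np.arctan2(-x[1]*-1,x[0])),x,y)
o=g[:2]+.073*y
P=o+.05*x+.085*y
print("origin",o,"pivot from model",P,"tip dist",np.linalg.norm(tip[:2]-P))
d=(tip[:2]-P);d/=np.linalg.norm(d);ang=np.degrees(np.arctan2(d@x,d@-y))
lx=np.array([-d[1],d[0]]);  lx=lx if lx@x>0 else -lx
print("out angle",ang,"lever x dir",lx,"yaw",np.degrees(np.arctan2(lx[1],lx[0])),"press",P+.115*d+.006*lx)
E
```

```text
tip top [ 0.5712 -0.0893  0.15  ]
tip side [ 0.5709 -0.0901  0.15  ]
pivot top [0.6074 0.0636 0.165 ]
gripend top [ 0.4935 -0.0544  0.15  ]
gripend side [ 0.494  -0.0578  0.15  ]
gripstart top [0.5469 0.057  0.15  ]
barend top [0.6562 0.2806 0.15  ]
bottle top [ 0.4856 -0.14    0.12  ]
bar yaw -25.89655294847366 [ 0.89958406 -0.43674767] [0.43674767 0.89958406]
origin [0.52540149 0.01127148] pivot from model [0.60750424 0.06589874] tip dist 0.15938502077964448
out angle 12.743725892901834 lever x dir [ 0.97376658 -0.22754922] yaw -13.152827055571823 press [ 0.58717868 -0.04744971]
```

```bash
python3 -m pendant '[[[-0.04,0.027,0,0,0,-8,-1],[-0.08,0.054,0,0,0,-16,-1],[-0.12,0.081,0,0,0,-24,-1],[-0.16,0.108,0,0,0,-32,-1],[-0.2,0.135,0,0,0,-40,-1]]]' 20
python3 - <<'E'
from h import *
from scipy.spatial.transform import Rotation as Ro
s=r.get_state();R=Ro.from_euler('xyz',s["eef_rot"],degrees=True)
print(s["eef_rot"],R.inv().apply(np.array([.638,-.067,.404])-s["tcp_pos"]))
E
```

```text
time_s: 0.6
tcp_pos: [0.3736, -0.4371, 0.4044]
eef_rot: [180.0, 0.0, -119.6]
contact_force: [0.3, -0.6, 0.6]
gripper_width: 0.0533
gripper_force: 0.0
[ 1.79974070e+02  7.29918015e-03 -1.19644863e+02] [-4.52409123e-01 -4.67849390e-02  4.24804407e-04]
```

```bash
python3 -m pendant '[[[-0.045,-0.005,0,0,0,-4,-1],[-0.09,-0.009,0,0,0,-8.6,-1],[-0.135,-0.014,0,0,0,-8.6,-1],[-0.18,-0.019,0,0,0,-8.6,-1],[-0.225,-0.023,0,0,0,-8.6,-1]]]' 20
python3 - <<'E'
from h import *
from scipy.spatial.transform import Rotation as Ro
s=r.get_state();R=Ro.from_euler('xyz',s["eef_rot"],degrees=True)
print(s["eef_rot"],R.inv().apply(np.array([.638,-.067,.404])-s["tcp_pos"]))
E
```

```text
time_s: 1.1
tcp_pos: [0.5059, -0.2535, 0.4045]
eef_rot: [180.0, 0.0, -111.4]
contact_force: [0.3, -1.9, -0.6]
gripper_width: 0.013
gripper_force: 0.0
[ 1.79984618e+02  2.66912997e-03 -1.11352740e+02] [-0.22182698 -0.0550994   0.00051563]
```

```bash
python3 -m pendant '[[[-0.047,-0.012,0,0,0,0,-1],[-0.094,-0.024,0,0,0,0,-1],[-0.14,-0.036,0,0,0,0,-1],[-0.185,-0.047,0,0,0,0,-1],[-0.222,-0.055,0,0,0,0,-1]]]' 20
python3 -m pendant '[[[0,0,0.03,0,0,0,-1],[0,0,0.045,0,0,0,-1],[0,0,0.045,0,0,0,-1]]]' 20
python3 - <<'E'
from h import *
import cv2
a=r.capture("top")[130:250,40:260];b=r.capture("side")[145:305,170:340]
A=cv2.resize(a,(550,300),interpolation=2);B=cv2.resize(b,(340,320),interpolation=2)
c=np.zeros((600,700,3),np.uint8);c[:300,:550]=A;c[300:,:340]=B[:300]
c[300:,340:]=cv2.resize(r.capture("wrist"),(360,270))[:300] if 0 else cv2.resize(r.capture("wrist"),(360,300))
cv2.imwrite("pics/c1.png",c[...,::-1]);s=r.get_state();print(s["contact_force"],s["eef_rot"])
E
```

```text
time_s: 1.6
tcp_pos: [0.6383, -0.0663, 0.4042]
eef_rot: [180.0, -0.0, -111.3]
contact_force: [-0.2, -0.8, 1.1]
gripper_width: 0.0004
gripper_force: 0.0
time_s: 1.9
tcp_pos: [0.6366, -0.0681, 0.3565]
eef_rot: [179.7, -0.1, -111.3]
contact_force: [0.4, -0.1, -0.2]
gripper_width: 0.0003
gripper_force: 0.0
[-0.09362142 -0.64854073 -0.14333059] [-1.79940702e+02  4.88331646e-03 -1.11357748e+02]
```

View pics/c1.png

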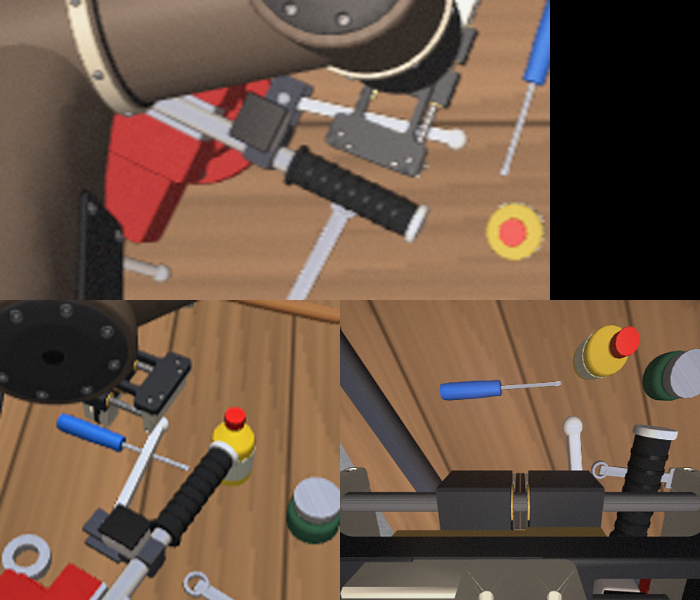

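```bash
python3 -m pendant '[[[0,0,0.025,0,0,0,-1],[0,0,0.043,0,0,0,-1],[0,0.012,0.043,0,0,0,-1],[0,0.022,0.043,0,0,0,-1],[0,0.022,0.043,0,0,0,-1]]]' 20
python3 -m pendant '[[[0,0.003,0,0,0,0,-1],[0,0.006,0,0,0,0,-1],[0,0.009,0,0,0,0,-1],[0,0.009,0,0,0,0,-1]]]' 20
```

```text
time_s: 2.55
tcp_pos: [0.616, -0.0603, 0.3187]
eef_rot: [-179.9, 0.1, -111.3]
contact_force: [1.5, -0.0, 0.7]
gripper_width: 0.0004
gripper_force: 0.0
time_s: 2.95
tcp_pos: [0.6082, -0.0572, 0.3169]
eef_rot: [-180.0, 0.0, -111.4]
contact_force: [0.5, 0.2, -0.3]
gripper_width: 0.0006
gripper_force: 0.0
```

```bash
python3 -m pendant '[[[0,0.003,0,0,0,0,-1],[0,0.006,0,0,0,0,-1],[0,0.008,0,0,0,0,-1],[0,0.01,0,0,0,0,-1],[0,0.01,0,0,0,0,-1]]]'
python3 -m pendant '[[[0,0.003,0,0,0,0,-1],[0,0.006,0,0,0,0,-1],[0,0.008,0,0,0,0,-1],[0,0.008,0,0,0,0,-1]]]'
python3 - <<'E'
from h import *
import cv2
a=r.capture("top")[130:250,40:260];b=r.capture("side")[165:285,190:310]
cv2.imwrite("pics/c2.png",np.hstack([cv2.resize(r.capture("wrist"),(400,300)),cv2.resize(b,(300,300),interpolation=2)])[...,::-1])
E
```

```text
time_s: 3.45
tcp_pos: [0.5991, -0.0538, 0.3169]
eef_rot: [-180.0, -0.0, -111.4]
contact_force: [2.6, -3.5, -0.9]
gripper_width: 0.0004
gripper_force: 1.6
time_s: 3.85
tcp_pos: [0.5918, -0.0509, 0.317]
eef_rot: [-179.9, -0.0, -111.3]
contact_force: [2.7, -4.1, -0.9]
gripper_width: 0.0002
gripper_force: 2.2
```

View pics/c2.png

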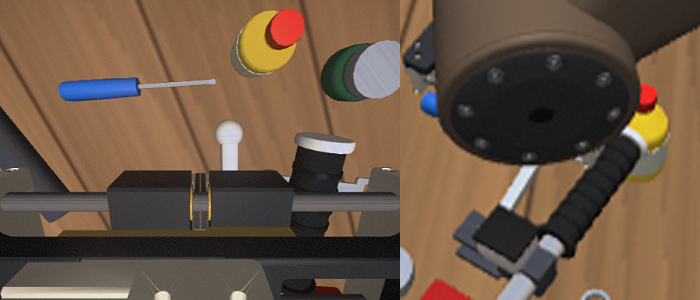

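The wrist view shows the lever's ball at about (230,130) in the shrunk picture, just inward of the fingers. The grip to its right is still well clear. I'll work out the lever angle from the ball.

```bash
cat >> h.py <<'E'
def ang(u,v):
    t=ray("wrist",(u,v),.15)[:2];d=t-np.array([.6072,.065])
    yaw=np.degrees(np.arctan2(d[0],-d[1]));  # lever x yaw = dir rotated
    lx=np.degrees(np.arctan2(d[0],-d[1]))
    return t,np.linalg.norm(d),np.radians(-13.15-lx)
E
python3 - <<'E'
from h import *
print(ang(230*1.28,130*1.28),r.get_state()["contact_force"])
E
```

```text
(array([ 0.55518781, -0.08756692]), np.float64(0.1611891238801673), np.float64(0.09904670732587954)) [ 3.76339301 -5.03551582  0.15856917]
```

```bash
python3 -m pendant '[[[0,0.003,0,0,0,0,-1],[0,0.006,0,0,0,0,-1],[0,0.008,0,0,0,0,-1],[0,0.01,0,0,0,0,-1],[0,0.01,0,0,0,0,-1]]]'
python3 -m pendant '[[[0,0.002,0,0,0,0,-1],[0,0.004,0,0,0,0,-1],[0,0.005,0,0,0,0,-1],[0,0.005,0,0,0,0,-1]]]'
```

```text
time_s: 4.5
tcp_pos: [0.5828, -0.0476, 0.317]
eef_rot: [-179.9, -0.0, -111.4]
contact_force: [4.7, -6.8, -1.6]
gripper_width: 0.0008
gripper_force: 3.5
time_s: 4.9
tcp_pos: [0.5783, -0.0458, 0.3171]
eef_rot: [-179.9, -0.0, -111.4]
contact_force: [5.1, -7.0, -2.3]
gripper_width: 0.0005
gripper_force: 4.0
```

```bash
python3 -m pendant '[[[0,0.001,0,0,0,0,-1],[0,0.002,0,0,0,0,-1],[0,0.002,0,0,0,0,-1]]]'
python3 - <<'E'
from h import *
import cv2
cv2.imwrite("pics/c3.png",r.capture("wrist")[...,::-1]);print(r.get_state()["contact_force"])
E
```

```text
time_s: 5.2
tcp_pos: [0.5766, -0.0451, 0.3171]
eef_rot: [-179.9, -0.0, -111.4]
contact_force: [7.2, -7.3, -1.6]
gripper_width: 0.0002
gripper_force: 4.2
[ 5.99594979 -7.1354713  -2.33335049]
```

View pics/c3.png

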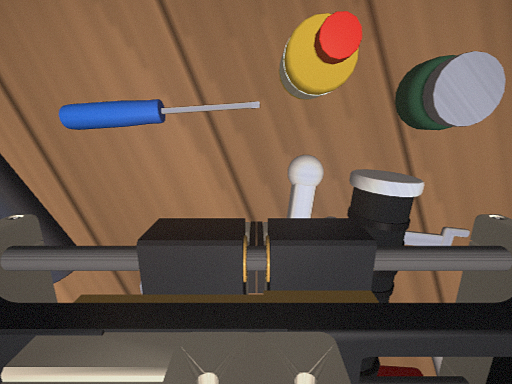

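```bash
python3 - <<'E'
from h import *
print(ang(306,172))
E
python3 -m pendant '[[[0,0.001,0,0,0,0,-1],[0,0.002,0,0,0,0,-1],[0,0.002,0,0,0,0,-1]]]'
python3 -m pendant '[[[0,0.001,0,0,0,0,-1],[0,0.002,0,0,0,0,-1],[0,0.002,0,0,0,0,-1]]]'
```

```text
(array([ 0.53496174, -0.0763035 ]), np.float64(0.15869797034819483), np.float64(0.24307856374574008))
time_s: 5.55
tcp_pos: [0.5748, -0.0444, 0.3171]
eef_rot: [-179.9, -0.0, -111.4]
contact_force: [6.8, -6.7, -2.4]
gripper_width: 0.0005
gripper_force: 4.4
time_s: 5.85
tcp_pos: [0.5734, -0.0438, 0.3172]
eef_rot: [-179.8, 0.0, -111.3]
contact_force: [9.5, -8.1, -3.7]
gripper_width: 0.0007
gripper_force: 6.0
```

```bash
python3 -m pendant '[[[0,0.001,0,0,0,0,-1],[0,0.001,0,0,0,0,-1]]]'
python3 - <<'E'
from h import *
import cv2
a=r.capture("wrist")
g=cv2.cvtColor(a,7)[140:215,270:345]
m=((g>165)&(cv2.cvtColor(a,cv2.COLOR_RGB2HSV)[140:215,270:345,1]<40)).astype(np.uint8)
ys,xs=np.nonzero(m[:40]);print("ball top",ys.min()+140)
for y in range(ys.min(),ys.min()+40,4):
    q=np.nonzero(m[y])[0]; print(y+140,q.min()+270,q.max()+270) if len(q) else 0
print(r.get_state()["contact_force"])
E
```

```text
time_s: 6.05
tcp_pos: [0.5731, -0.0436, 0.3173]
eef_rot: [-179.7, 0.0, -111.3]
contact_force: [12.1, -12.0, -7.1]
gripper_width: 0.0007
gripper_force: 8.0
ball top 159
159 305 314
163 299 320
167 296 323
171 295 324
175 293 324
179 294 323
183 296 320
187 298 317
191 297 316
195 296 315
[ 12.73826261 -10.45534721  -7.52459189]
```

The force climbs steeply and the arm barely moves, so the lever is on its stop. I'll hold it there for a second.

```bash
python3 -m pendant '[[[0,0,0,0,0,0,-1],[0,0,0,0,0,0,-1],[0,0,0,0,0,0,-1],[0,0,0,0,0,0,-1],[0,0,0,0,0,0,-1]]]'
python3 -m pendant '[[[0,0,0,0,0,0,-1],[0,0,0,0,0,0,-1],[0,0,0,0,0,0,-1],[0,0,0,0,0,0,-1],[0,0,0,0,0,0,-1]]]'
python3 - <<'E'
from h import *
print(ang(309,174))
E
```

```text
time_s: 6.6
tcp_pos: [0.5731, -0.0436, 0.3173]
eef_rot: [-179.7, 0.0, -111.3]
contact_force: [12.9, -10.8, -6.9]
gripper_width: 0.0005
gripper_force: 7.9
time_s: 7.1
tcp_pos: [0.5731, -0.0436, 0.3173]
eef_rot: [-179.7, 0.0, -111.3]
contact_force: [13.0, -11.0, -6.7]
gripper_width: 0.0006
gripper_force: 7.9
(array([ 0.53074546, -0.07314965]), np.float64(0.1578943358508259), np.float64(0.2759529946680272))
```

The measured angle is about 0.276 rad, which confirms it is at the stop. Next I'll back off clear.

```bash
python3 -m pendant '[[[0,-0.012,0,0,0,0,-1],[0,-0.024,0,0,0,0,-1],[0,-0.036,0,0,0,0,-1],[0,-0.049,0,0,0,0,-1],[0,-0.049,0,0,0,0,-1]]]'
python3 -m pendant '[[[0,0,0,0,0,0,-1],[0,0,0,0,0,0,-1],[0,0,0,0,0,0,-1],[0,0,0,0,0,0,-1],[0,0,0,0,0,0,-1]]]'
python3 - <<'E'
from h import *
import cv2
cv2.imwrite("pics/c4.png",r.capture("wrist")[...,::-1])
E
```

```text
time_s: 7.6
tcp_pos: [0.6176, -0.061, 0.3159]
eef_rot: [179.9, -0.0, -111.4]
contact_force: [-1.3, 0.2, 0.1]
gripper_width: 0.0005
gripper_force: 0.0
time_s: 8.1
tcp_pos: [0.6166, -0.0604, 0.3168]
eef_rot: [-180.0, 0.0, -111.3]
contact_force: [0.3, 0.2, 0.2]
gripper_width: 0.0007
gripper_force: 0.0
```

View pics/c4.png

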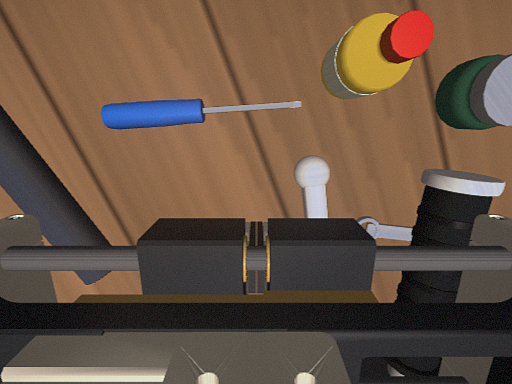

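The ball at (312,173) has moved well away from the grip and the forces are zero, so the lever has sprung out. Now the second press.

```bash
python3 -m pendant '[[[0,0.004,0,0,0,0,-1],[0,0.008,0,0,0,0,-1],[0,0.012,0,0,0,0,-1],[0,0.016,0,0,0,0,-1],[0,0.02,0,0,0,0,-1]]]'
python3 -m pendant '[[[0,0.005,0,0,0,0,-1],[0,0.01,0,0,0,0,-1],[0,0.015,0,0,0,0,-1],[0,0.02,0,0,0,0,-1],[0,0.023,0,0,0,0,-1]]]'
python3 -m pendant '[[[0,0.001,0,0,0,0,-1],[0,0.002,0,0,0,0,-1],[0,0.003,0,0,0,0,-1],[0,0.004,0,0,0,0,-1],[0,0.005,0,0,0,0,-1]]]'
```

```text
time_s: 8.65
tcp_pos: [0.5983, -0.0534, 0.3171]
eef_rot: [-179.9, 0.0, -111.3]
contact_force: [3.0, -3.0, -0.7]
gripper_width: 0.0003
gripper_force: 2.0
time_s: 9.15
tcp_pos: [0.5772, -0.0454, 0.3173]
eef_rot: [-179.8, -0.0, -111.3]
contact_force: [7.3, -6.4, -2.5]
gripper_width: 0.0006
gripper_force: 4.5
time_s: 9.65
tcp_pos: [0.5733, -0.0437, 0.3174]
eef_rot: [-179.8, 0.0, -111.3]
contact_force: [10.0, -9.9, -5.3]
gripper_width: 0.0005
gripper_force: 6.9
```

```bash
python3 -m pendant '[[[0,0.001,0,0,0,0,-1],[0,0.001,0,0,0,0,-1],[0,0.001,0,0,0,0,-1],[0,0.001,0,0,0,0,-1],[0,0.001,0,0,0,0,-1]]]'
python3 - <<'E'
from h import *
import cv2
cv2.imwrite("pics/c5.png",r.capture("wrist")[100:260,200:460,::-1])
E
```

```text
time_s: 10.15
tcp_pos: [0.573, -0.0436, 0.3175]
eef_rot: [-179.7, 0.0, -111.3]
contact_force: [11.6, -11.2, -6.0]
gripper_width: 0.0001
gripper_force: 7.6
```

View pics/c5.png

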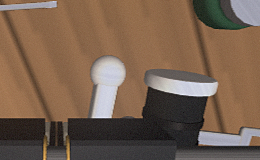

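The ball is at about (108,72) in the crop, or (308,172) in the full picture. That is the same stop position as before, with a gap left to the grip and roughly 17 N on the lever. I'll hand in.

```bash
python3 -c "
from plant import r
print(r.close_job())"
```

```text
the job is handed in; nothing more can be done
None
```

I pressed the lever to its stop and held it for about a second, let it spring fully out, then pressed it in again; the job is handed in with the fingers still holding it there at about 17 N, though no verdict came back.

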